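# Put the sharpening kit away in its clip rack

## Task

Put the sharpening kit away: slide the steel plate along its channel, without lifting it out, until it drops flat into whichever pocket is empty, and press every loose chisel sideways into a free spring clip of the rack until its handle snaps fully home, blade to the back, one chisel to a place. Leave the oilstone, the file already in its clip and the wrench where they are.

Things in the scene. Friction and masses are not known exactly. Their poses are not given: they have to be found in the camera images.
- rack: plywood rack fixed to the shelf, 216 mm (x) by 420 mm (y); origin: centre of its underside; x points to the back, y to the left. Deck top 12 mm above the shelf. A channel for the sharpening plate runs along its front; behind it (x = 45 mm) stands a row of five spring clips at y = 152, 76, 0, -76, -152 mm.
- runway (a point): middle of the channel's runway surface (rack x -65, y 0, z 12 mm), rack's axes. Channel 66 mm wide between rails 8 mm higher than the runway. Runway 190 mm long in y; beyond each end of it a pocket 106 mm long (centres at y = +-148 mm, left is +), 66 mm wide, floor 6 mm below the runway, closed at the outer end by a wall 8 mm above the runway.
- clip1 (a point): clip 1 of 5 from the left: mid-handle axis point of a seated tool, 44 mm above the shelf, rack's axes. Two pairs of sprung jaws, each 12 mm long, 40 mm before and behind the point, open upward; the handle, along x, is pressed down with 10 to 20 N till it snaps onto its saddles (un-snapped it rides 17 mm high). Between the pairs fingers may go down to the deck, 32 mm below the point.
- clip2 (a point): clip 2 of 5 from the left: mid-handle axis point of a seated tool, 44 mm above the shelf, rack's axes. Made as clip 1.
- clip3 (a point): clip 3 of 5 from the left: mid-handle axis point of a seated tool, 44 mm above the shelf, rack's axes. Made as clip 1.
- clip4 (a point): clip 4 of 5 from the left: mid-handle axis point of a seated tool, 44 mm above the shelf, rack's axes. Made as clip 1.
- clip5 (a point): clip 5 of 5 from the left: mid-handle axis point of a seated tool, 44 mm above the shelf, rack's axes. Made as clip 1.
- chisel1_mid (a point): wood-handled chisel, ~160 g, lying flat; may be absent (None). Point: centre of the handle on its axis, 12 mm above the surface; x runs along the tool to the blade. Bare round handle 20 mm diameter, x -56 to 56 mm; 24 x 24 x 8 mm square steel collars at both ends (to x = +-64) stop it rolling; blade 24 mm wide, 4 mm thick, to x = 130 mm.
- chisel1_tip (a point): middle of the cutting edge of chisel 1, x = 130 mm from its handle centre
- chisel2_mid (a point): wood-handled chisel, ~160 g, lying flat; may be absent (None). Point: centre of the handle on its axis, 12 mm above the surface; x runs along the tool to the blade. Bare round handle 20 mm diameter, x -56 to 56 mm; 24 x 24 x 8 mm square steel collars at both ends (to x = +-64) stop it rolling; blade 12 mm wide, 4 mm thick, to x = 122 mm.
- chisel2_tip (a point): middle of the cutting edge of chisel 2, x = 122 mm from its handle centre
- chisel3_mid (a point): wood-handled chisel, ~160 g, lying flat; may be absent (None). Point: centre of the handle on its axis, 12 mm above the surface; x runs along the tool to the blade. Bare round handle 20 mm diameter, x -56 to 56 mm; 24 x 24 x 8 mm square steel collars at both ends (to x = +-64) stop it rolling; blade 18 mm wide, 4 mm thick, to x = 126 mm.
- chisel3_tip (a point): middle of the cutting edge of chisel 3, x = 126 mm from its handle centre
- chisel4_mid (a point): wood-handled chisel, ~160 g, lying flat; may be absent (None). Point: centre of the handle on its axis, 12 mm above the surface; x runs along the tool to the blade. Bare round handle 20 mm diameter, x -56 to 56 mm; 24 x 24 x 8 mm square steel collars at both ends (to x = +-64) stop it rolling; blade 22 mm wide, 4 mm thick, to x = 118 mm.
- chisel4_tip (a point): middle of the cutting edge of chisel 4, x = 118 mm from its handle centre
- plate_mid (a point): steel sharpening plate, 60 (x) x 100 (y) x 10 mm, 350 g, lying on the runway with 3 mm play to each rail; point: its centre. On the runway its centre is 17 mm above the shelf, in a pocket 11 mm. Pushed on its end it slides along y; it drops 6 mm into a pocket once its trailing end has passed the pocket's edge.
- stone_left_mid (a point): grey oilstone 58 x 98 x 8 mm lying in the left pocket, its top 2 mm above the runway; point: its centre. None if that pocket is empty: exactly one of the two stones is there.
- stone_right_mid (a point): grey oilstone 58 x 98 x 8 mm lying in the right pocket, its top 2 mm above the runway; point: its centre. None if that pocket is empty: exactly one of the two stones is there.
- file_a_mid (a point): wood-handled file already snapped in clip 2, same handle as the chisels, 20 mm wide dark blade to the back; point: centre of the handle. None if absent: exactly one of the two files is there.
- file_b_mid (a point): wood-handled file already snapped in clip 4, same handle as the chisels, 20 mm wide dark blade to the back; point: centre of the handle. None if absent: exactly one of the two files is there.
- wrench: steel wrench 180 mm long lying in front of the rack; origin at mid underside

How it is judged:
At the end, for the whole second after the job is handed in: Each chisel present is snapped in a clip (handle centre within 5 mm sideways and in height, 14 mm lengthwise), blade to the back, at rest; the plate lies flat in a pocket (within 7 mm lengthwise, centre under 7.5 mm above the floor), at rest ((y of chisel1_mid in the frame of clip1 between -0.005 and 0.005 m or y of chisel1_mid in the frame of clip2 between -0.005 and 0.005 m or y of chisel1_mid in the frame of clip3 between -0.005 and 0.005 m or y of chisel1_mid in the frame of clip4 between -0.005 and 0.005 m or y of chisel1_mid in the frame of clip5 between -0.005 and 0.005 m) and z of chisel1_mid in the frame of clip1 between -0.005 and 0.005 m and x of chisel1_mid in the frame of clip1 between -0.014 and 0.014 m and x of each of chisel1_tip, chisel2_tip, chisel3_tip, chisel4_tip in the frame of rack above 0.1 m and linear speed of each of chisel1, chisel2, chisel3, chisel4, plate below 0.03 m/s and (y of chisel2_mid in the frame of clip1 between -0.005 and 0.005 m or y of chisel2_mid in the frame of clip2 between -0.005 and 0.005 m or y of chisel2_mid in the frame of clip3 between -0.005 and 0.005 m or y of chisel2_mid in the frame of clip4 between -0.005 and 0.005 m or y of chisel2_mid in the frame of clip5 between -0.005 and 0.005 m) and z of chisel2_mid in the frame of clip1 between -0.005 and 0.005 m and x of chisel2_mid in the frame of clip1 between -0.014 and 0.014 m and (y of chisel3_mid in the frame of clip1 between -0.005 and 0.005 m or y of chisel3_mid in the frame of clip2 between -0.005 and 0.005 m or y of chisel3_mid in the frame of clip3 between -0.005 and 0.005 m or y of chisel3_mid in the frame of clip4 between -0.005 and 0.005 m or y of chisel3_mid in the frame of clip5 between -0.005 and 0.005 m) and z of chisel3_mid in the frame of clip1 between -0.005 and 0.005 m and x of chisel3_mid in the frame of clip1 between -0.014 and 0.014 m and (y of chisel4_mid in the frame of clip1 between -0.005 and 0.005 m or y of chisel4_mid in the frame of clip2 between -0.005 and 0.005 m or y of chisel4_mid in the frame of clip3 between -0.005 and 0.005 m or y of chisel4_mid in the frame of clip4 between -0.005 and 0.005 m or y of chisel4_mid in the frame of clip5 between -0.005 and 0.005 m) and z of chisel4_mid in the frame of clip1 between -0.005 and 0.005 m and x of chisel4_mid in the frame of clip1 between -0.014 and 0.014 m and ((y of plate_mid in the frame of rack between 0.141 and 0.155 m and z of plate_mid in the frame of rack between 0.006 and 0.0135 m) or (y of plate_mid in the frame of rack between -0.155 and -0.141 m and z of plate_mid in the frame of rack between 0.006 and 0.0135 m)) and angle between plate_mid's own z axis and vertical below 0.04 rad); the robot touches nothing.
It fails at once if the sharpening plate is lifted out of its channel instead of being slid (z of plate_mid in the frame of rack above 0.032 m).
It fails at once if the wrench is moved by more than 30 mm (distance of wrench from where it was at the start of the episode above 0.03 m).
It fails at once if the oilstone is moved by more than 30 mm (distance of any of stone_left_mid, stone_right_mid from where it was at the start of the episode above 0.03 m).
It fails at once if the file is moved by more than 30 mm from its clip (distance of any of file_a_mid, file_b_mid from where it was at the start of the episode above 0.03 m).
Of stone_left, stone_right only 1 to 1 are there at a start; the rules pass over those that are not, and their reading is None.
Of file_a, file_b only 1 to 1 are there at a start; the rules pass over those that are not, and their reading is None.
Of chisel1, chisel2, chisel3, chisel4 only 3 to 4 are there at a start; the rules pass over those that are not, and their reading is None.
At some moment in a run one of chisel1, chisel2, chisel3, chisel4 may be knocked a few centimetres aside while the robot is not near it.
Once in a run the grip may slacken for a moment while it holds something.
It also fails if it takes over 210 s, if anything falls off the work surface, if the arm or the gripper's body presses on something with over 40 N, if the wrist force passes 120 N, or if a joint passes its speed limit or range.

## Robot

A 7-joint arm with a two-finger parallel gripper is mounted at the origin on the work surface. World frame = base frame: x ahead of the robot, y to its left, z up, the work surface at z = 0. Lengths are in m, angles in rad, forces in N, time in s.
With the tool pointing down it reaches from about 0.4 to 0.85 m from the base axis. Payload 4.5 kg.
Tool frame: the origin (TCP) lies on the centre line of the jaws, within the pads' length; the fingertips stand 8 mm ahead of it and the grasp point (between the pads) lies 11 mm behind it; z points along the fingers, x is the direction in which the jaws open and shut, and the axes are right-handed (so a half turn about z gives the same grasp; the last joint's range is limited). The gripper opens to 88 mm and grips with 3 to 60 N. Pads are 18 mm wide; open, the fingers measure 123 mm over their backs; the gripper's body (75 mm by 187 mm) begins 45 mm behind the grasp point.
Start: joints at [-1.255, 0.689, -0.195, 1.565, 0.157, 0.902, -0.215], TCP at [0.174, 0.6, 0.247] pointing down, gripper open.
Joint ranges: [-3.01, 3.01], [-0.46, 2.08], [-1.47, 1.51], [0.13, 2.56], [-1, 4.14], [0.04, 2.09], [-2.66, 2.66]. Speed limits (rad/s): [2.57, 2.57, 3.14, 3.14, 3.14, 3.14, 3.14].

## Interface

Orientations are given as a unit quaternion [x, y, z, w].
In Python, from plant import r gives the robot as it stands.
- The arm moves only by the shell command python3 -m pendant 'ROWS' [FORCE]. ROWS is JSON, a list of rows, each a list of 3 entries, a list of its own where there are three numbers: the turn, a rotation vector about the tool's x, y, z in rad, then the shift along the tool's x, y, z in m, then the opening, from 0 (shut) to 1 (fully open). In form: [[[wx, wy, wz], [tx, ty, tz], claw], ...]. A call has 1 to 10 rows; each row is the pose to reach, as a shift and turn from the pose commanded when the call began, along the tool's axes at that moment; what a row does not reach only later rows make up. A row lasts 1/10 s, in which the tool goes at most 50 mm and 8.59 degrees, less where a joint would pass 70% of its speed; a pose out of reach is approached as far as the arm can. A call with a gripper value outside its range is refused whole. The fingers move at their own pace and stop on an object; FORCE is the grip in N (left out, the last holds). Time passes only in rows, so rows that repeat a pose let the fingers close. It gives the time, the measured TCP pose, the force and the opening at its end, in the units of the state.
- r.get_state(): the state, without advancing time (a new reading comes with each control period).
- r.snapshot(name): name is "scene" or "top"; returns a dict with "image" (420x560x3 uint8, red, green, blue), "mtx" (3x3 intrinsics, pixels), "R" (3x3) and "t" (3): a world point X has camera coordinates R X + t. Camera axes: x right, y down, z forward; pixel columns grow to the right and rows downward; lengths in m; the calibration is good to about 2 mm. A picture is of the moment at which its call begins. There is no depth.
- r.finish_job(): hands the job in, once; it reports no verdict.
The state is a dict: "clock": time; "q": joint angles; "qd": joint speeds; "joint_torque": joint torques, N m; "tool_pos": TCP position; "eef_rot": TCP orientation; "contact_force": force on the tool from outside, world axes, zero at the start; "moment": the same for the moment, N m; "opening": opening from 0.0 (shut) to 1.0 (fully open).
Only numpy, scipy, OpenCV 4.12 (cv2) and the standard library are available. Lean on these libraries where they do the work, as an engineer would, in place of code of your own. Each camera call takes 0.05 s, during which the arm holds its last target. There are 200 camera calls.

## Working session

There is one attempt and no reset: what is moved stays moved. The work goes in short steps, Python scripts to look and compute and a shell command to move; the robot and the scene stay as the last step left them, time stands still between calls to the robot, and variables do not carry over. Pictures are saved under pics/ and viewed, about 12 in all and at most 16, crops included, and the job is handed in when it is done.

```bash
ls; mkdir -p pics; python3 - <<'E'
from plant import r
import cv2,json
s=r.get_state(); print(s)
for n in("scene","top"):
    d=r.snapshot(n); cv2.imwrite(f"pics/{n}0.png",d["image"][:,:,::-1]); print(n,d["mtx"],d["R"],d["t"])
E
```

```text
pics
{'clock': 0.0, 'q': array([-1.25520644,  0.6899614 , -0.19452245,  1.56634102,  0.15728536,
        0.90249115, -0.21508505]), 'qd': array([-0.00142268,  0.0001506 ,  0.00081528, -0.001605  , -0.00044268,
        0.00070161, -0.00043134]), 'joint_torque': array([-2.66742172e-04, -5.27565873e+01, -1.26745664e+00, -1.53429651e+01,
       -5.27622993e-02,  6.51666167e-03,  1.85295530e-04]), 'tool_pos': array([0.17366484, 0.59974797, 0.24592513]), 'eef_rot': array([ 7.99369033e-01,  6.00839687e-01, -6.87279901e-04,  5.89178958e-04]), 'contact_force': array([-0.28438067,  0.19636338, -0.11632974]), 'moment': array([-0.05569714,  0.04076583, -0.01976107]), 'opening': 1.0016569187287472}
scene [[481.86435909   0.         276.60735477]
 [  0.         481.86435909 205.52451881]
 [  0.           0.           1.        ]] [[-0.20200316  0.97930744  0.01231505]
 [ 0.49846663  0.11362699 -0.85943   ]
 [-0.84304551 -0.16746894 -0.51110509]] [ 0.11407863 -0.1847915   1.64896541]
top [[398.93244792   0.         275.51844294]
 [  0.         398.93244792 212.15531296]
 [  0.           0.           1.        ]] [[-0.00552341 -0.99997959  0.0032096 ]
 [-0.98347405  0.00485134 -0.18098415]
 [ 0.18096488 -0.00415621 -0.98348078]] [-0.00785165  0.51037886  1.18146187]
```

View pics/top0.png

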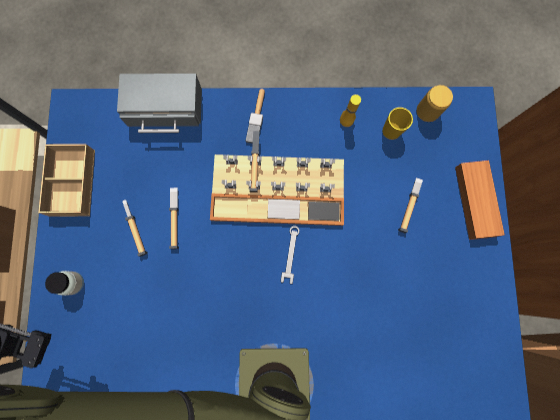

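View pics/scene0.png

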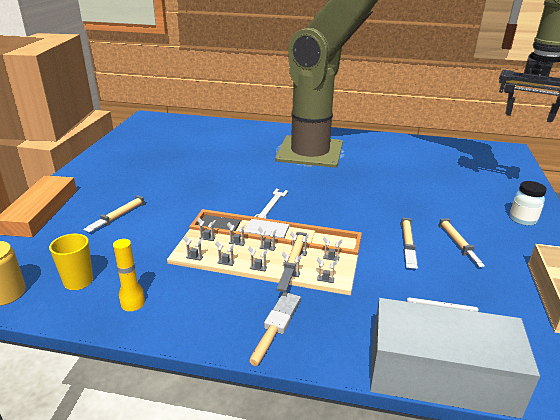

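Four chisels are visible. In the top view there are two on the left (135,228) and (174,217), one on the right (410,205), and one behind the rack (258,115) with its blade towards the robot. The file sits in clip 2 (255,170). The plate is at (284,210), the stone fills the right pocket (325,211), and the left pocket is empty. Next I'll zoom in for exact points.

```bash
cat > h.py <<'E'
from plant import r
import cv2,numpy as np
from scipy.spatial.transform import Rotation as Ro
def ray(d,px,z):
    px=np.atleast_2d(px).astype(float)
    v=np.c_[px,np.ones(len(px))]@np.linalg.inv(d["mtx"]).T@d["R"]
    C=-d["R"].T@d["t"]
    return (C+v*((z-C[2])/v[:,2])[:,None])[:,:2]
def proj(d,X):
    c=np.atleast_2d(X)@d["R"].T+d["t"]; p=c@d["mtx"].T; return p[:,:2]/p[:,2:]
def crop(d,x0,y0,x1,y1,k,fn):
    cv2.imwrite(fn,cv2.resize(d["image"][y0:y1,x0:x1,::-1],None,fx=k,fy=k,interpolation=cv2.INTER_CUBIC))
def go(x,y,z,yaw):
    "print turn,shift for tool pointing down, tool x at world angle yaw(deg), mod half turn"
    s=r.get_state(); R0=Ro.from_quat(s["eef_rot"]); best=None
    a=np.radians(yaw); 
    R1=Ro.from_matrix(np.array([[np.cos(a),np.sin(a),0],[np.sin(a),-np.cos(a),0],[0,0,-1]]))
    print("turn",(R0.inv()*R1).as_rotvec().round(3),"shift",R0.inv().apply(np.array([x,y,z])-s["tool_pos"]).round(4))
def st():
    s=r.get_state(); X=Ro.from_quat(s["eef_rot"]).as_matrix()
    print("t%.1f"%s["clock"],"pos",s["tool_pos"].round(4),"yaw %.1f"%np.degrees(np.arctan2(X[1,0],X[0,0])),"tz",X[:,2].round(3),"F",s["contact_force"].round(1),"op %.2f"%s["opening"],"q7 %.2f"%s["q"][6])
E
python3 - <<'E'
from h import *
d=r.snapshot("top"); im=d["image"]
crop(d,205,85,350,230,5,"pics/a.png")
hsv=cv2.cvtColor(im,cv2.COLOR_RGB2HSV)
m=((cv2.inRange(hsv,(0,0,0),(95,255,255))|cv2.inRange(hsv,(125,0,0),(180,255,255))|cv2.inRange(hsv,(0,0,60),(180,110,255))))
# wood mask
w=cv2.inRange(hsv,(8,60,90),(25,220,255))
for nm,M in(("nonblue",m),("wood",w)):
  n,l,s,c=cv2.connectedComponentsWithStats(M)
  for i in range(1,n):
    if 60<s[i,4]<12000 and 90<s[i,0]<430 and s[i,1]>85 and s[i,1]+s[i,3]<300:
        pts=np.argwhere(l==i)[:,::-1].astype(np.float32); R=cv2.minAreaRect(pts)
        print(nm,s[i],np.round(R[0],1),np.round(R[1],1),round(R[2],1), cv2.boxPoints(R).round(1).tolist())
E
```

```text
nonblue [340  94  22  33 405] [350.8 110.4] [14.3 34.9] 26.6 [[336.6000061035156, 122.80000305175781], [352.20001220703125, 91.5999984741211], [365.0, 98.0], [349.3999938964844, 129.1999969482422]]
nonblue [382 107  31  33 720] [397.7 123.6] [25.  35.3] 26.6 [[378.6000061035156, 133.8000030517578], [394.3999938964844, 102.19999694824219], [416.79998779296875, 113.4000015258789], [401.0, 145.0]]
nonblue [400 177  23  56 404] [411.  204.5] [ 8.2 55.5] 17.4 [[398.79998779296875, 229.6999969482422], [415.3999938964844, 176.8000030517578], [423.29998779296875, 179.3000030517578], [406.6000061035156, 232.1999969482422]]
nonblue [169 187   9  62 427] [173.  217.5] [61.  8.] 90.0 [[169.0, 187.0], [177.0, 187.0], [177.0, 248.0], [169.0, 248.0]]
nonblue [122 199  23  57 380] [132.5 227. ] [57.9  8.2] 70.6 [[119.0999984741211, 201.10000610351562], [126.80000305175781, 198.39999389648438], [145.89999389648438, 253.0], [138.1999969482422, 255.6999969482422]]
wood [255  89   9  25 133] [259.4 101.1] [ 5.5 24.7] 11.3 [[254.3000030517578, 112.69999694824219], [259.1000061035156, 88.4000015258789], [
[... 651 characters left out ...]
[277.6 188.1] [133.4  68.5] 2.1 [[209.6999969482422, 219.8000030517578], [212.1999969482422, 151.39999389648438], [345.5, 156.39999389648438], [343.0, 224.8000030517578]]
wood [401 195  16  34 214] [408.4 211.6] [ 6.2 34.5] 17.7 [[400.20001220703125, 227.10000610351562], [410.70001220703125, 194.3000030517578], [416.6000061035156, 196.10000610351562], [406.1000061035156, 229.0]]
wood [171 210   6  36 215] [173.5 227.5] [35.  5.] 90.0 [[171.0, 210.0], [176.0, 210.0], [176.0, 245.0], [171.0, 245.0]]
wood [128 218  17  35 225] [135.7 234.8] [34.8  6.4] 70.8 [[127.0, 219.39999389648438], [133.0, 217.3000030517578], [144.39999389648438, 250.1999969482422], [138.39999389648438, 252.3000030517578]]
```

View pics/a.png

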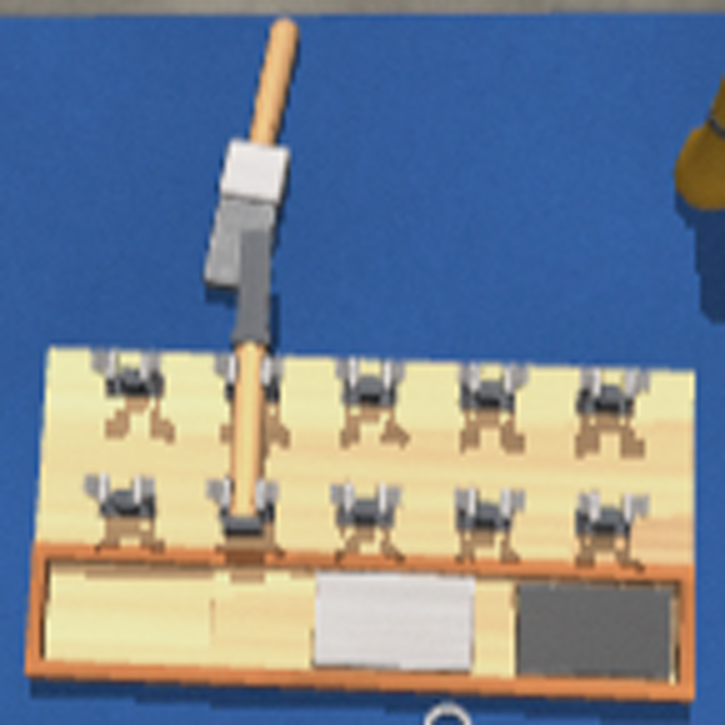

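The object behind the rack is not a chisel: it has a square head, no collars and a short handle (~77 mm), so it looks like a trowel. That leaves three chisels, and clips 1, 3, 4 and 5 are free. Back deck corners are at about (214.6,154.4) and (344,159). The plate spans crop x 313–475 and the stone 515–673, so there is roughly a 25 mm gap between them.

```bash
python3 - <<'E'
from h import *
d=r.snapshot("top"); hsv=cv2.cvtColor(d["image"],cv2.COLOR_RGB2HSV)
c=lambda *p:np.array(p,float)/5+[205,85]-0.4
b=ray(d,c((48,347),(695,370)),.012); print("back corners",b, np.linalg.norm(b[0]-b[1]))
e=b[0]-b[1]; yr=np.arctan2(-e[0],e[1]); print("rack yaw",np.degrees(yr))
X=np.array([np.cos(yr),np.sin(yr)]);Y=np.array([-X[1],X[0]])
o=b.mean(0)-.108*X; print("rack o",o)
f=ray(d,c((250,345),(246,518)),.054); print("file ends local",[((q-o)@X,(q-o)@Y) for q in f])
p=ray(d,c((316,573),(473,577),(473,670),(313,665)),.022); print("plate local",[(round((q-o)@X,4),round((q-o)@Y,4)) for q in p])
fr=ray(d,c((28,655),(693,680),(38,545),(693,568)),.020); print("frame local",[(round((q-o)@X,4),round((q-o)@Y,4)) for q in fr])
w=cv2.inRange(hsv,(8,60,90),(25,220,255))
n,l,s,_=cv2.connectedComponentsWithStats(w)
for x,y in((408,211),(173,228),(136,235)):
    i=l[y,x]; pts=np.argwhere(l==i)[:,::-1]
    P=ray(d,pts,.014); m=P.mean(0); u,sv,v=np.linalg.svd(P-m); a=v[0]; a=a*np.sign(a[0]); t=(P-m)@a
    m=m+a*(t.max()+t.min())/2
    print("chisel",m.round(4),"ang %.1f"%np.degrees(np.arctan2(a[1],a[0])),"len",t.max()-t.min())
for i,y in enumerate((.152,.076,0,-.076,-.152)): print("clip",i+1,(o+.045*X+y*Y).round(4))
print("runway",(o-.065*X).round(4))
s=r.get_state();st()
E
```

```text
back corners [[ 0.70997642  0.18768178]
 [ 0.69249806 -0.23280807]] 0.42085295768581726
rack yaw -2.3802246442535964
rack o [ 0.59333042 -0.01807782]
file ends local [(np.float64(0.10004204998643128), np.float64(0.0765380138146301)), (np.float64(-0.011775264669934392), np.float64(0.07392245414367074))]
plate local [(np.float64(-0.038), np.float64(0.0301)), (np.float64(-0.037), np.float64(-0.0692)), (np.float64(-0.0965), np.float64(-0.0707)), (np.float64(-0.097), np.float64(0.0296))]
frame local [(np.float64(-0.0968), np.float64(0.2087)), (np.float64(-0.0975), np.float64(-0.2089)), (np.float64(-0.0259), np.float64(0.207)), (np.float64(-0.0256), np.float64(-0.2085))]
chisel [ 0.5163 -0.4315] ang -21.1 len 0.11288462431680221
chisel [0.4694 0.3096] ang 2.4 len 0.11169734011070623
chisel [0.4471 0.427 ] ang 22.0 len 0.11209273706259723
clip 1 [0.6446 0.1319]
clip 2 [0.6414 0.056 ]
clip 3 [ 0.6383 -0.0199]
clip 4 [ 0.6351 -0.0959]
clip 5 [ 0.632  -0.1718]
runway [ 0.5284 -0.0154]
t0.2 pos [0.1737 0.6    0.2462] yaw 73.9 tz [-0.    -0.001 -1.   ] F [-0.3  0.9 -0.5] op 1.00 q7 -0.22
```

```bash
python3 -c "
from h import *
go(.4694,.3096,.15,92.4)"
```

```text
turn [-0.     0.001 -0.324] shift [-0.1966  0.3648  0.0965]
```

```bash
python3 -m pendant '[[[0,0,-0.324],[-0.1966,0.3648,0.0965],1],[[0,0,-0.324],[-0.1966,0.3648,0.0965],1],[[0,0,-0.324],[-0.1966,0.3648,0.0965],1],[[0,0,-0.324],[-0.1966,0.3648,0.0965],1],[[0,0,-0.324],[-0.1966,0.3648,0.0965],1],[[0,0,-0.324],[-0.1966,0.3648,0.0965],1],[[0,0,-0.324],[-0.1966,0.3648,0.0965],1],[[0,0,-0.324],[-0.1966,0.3648,0.0965],1],[[0,0,-0.324],[-0.1966,0.3648,0.0965],1],[[0,0,-0.324],[-0.1966,0.3648,0.0965],1]]'; python3 -c "
from h import *
st();go(.4694,.3096,.012,92.4)"
```

```text
clock: 1.2
tool_pos: [0.4729, 0.3047, 0.1489]
eef_rot: [0.695, 0.719, -0.001, 0.002]
contact_force: [-0.1, 0.6, 0.5]
opening: 1.001
t1.2 pos [0.4729 0.3047 0.1489] yaw 91.9 tz [ 0.    -0.004 -1.   ] F [-0.1  0.6  0.5] op 1.00 q7 0.60
turn [ 0.     0.004 -0.008] shift [ 0.0056 -0.0033  0.1369]
```

```bash
python3 -m pendant '[[[0,0,0],[0,0,0],1],[[0,0,0],[0,0,0],1],[[0,0,0],[0,0,0],1],[[0,0,0],[0,0,0],1]]'>/dev/null; python3 -c "
from h import *
st();go(.4694,.3096,.011,92.4)"
```

```text
t1.6 pos [0.4687 0.3114 0.1505] yaw 92.6 tz [ 0.     0.001 -1.   ] F [-0.4  0.1 -0.9] op 1.00 q7 0.60
turn [ 0.    -0.001  0.003] shift [-0.0019  0.0006  0.1395]
```

```bash
python3 -m pendant '[[[0,0,0],[-0.002,0,0.05],1],[[0,0,0],[-0.002,0,0.1],1],[[0,0,0],[-0.002,0,0.125],1],[[0,0,0],[-0.002,0,0.138],1],[[0,0,0],[-0.002,0,0.138],1],[[0,0,0],[-0.002,0,0.138],1],[[0,0,0],[-0.002,0,0.138],1]]' ; python3 -m pendant '[[[0,0,0],[0,0,0],0],[[0,0,0],[0,0,0],0],[[0,0,0],[0,0,0],0],[[0,0,0],[0,0,0],0],[[0,0,0],[0,0,0],0],[[0,0,0],[0,0,0],0],[[0,0,0],[0,0,0],0],[[0,0,0],[0,0,0],0],[[0,0,0],[0,0,0],0]]' 50; python3 -m pendant '[[[0,0,0],[0,0,-0.03],0],[[0,0,0],[0,0,-0.08],0],[[0,0,0],[0,0,-0.13],0],[[0,0,0],[0,0,-0.13],0],[[0,0,0],[0,0,-0.13],0],[[0,0,0],[0,0,-0.13],0],[[0,0,0],[0,0,-0.13],0]]';python3 -c "
from h import *
st();go(.6446,.1319,.13,87.6);crop(r.snapshot('top'),90,80,450,300,2,'pics/b.png')"
```

```text
clock: 2.3
tool_pos: [0.4705, 0.3089, 0.0138]
eef_rot: [0.692, 0.722, 0.001, 0.0]
contact_force: [0.2, -0.0, 0.7]
opening: 1.002
clock: 3.2
tool_pos: [0.4696, 0.3087, 0.0122]
eef_rot: [0.692, 0.722, 0.0, -0.0]
contact_force: [-0.3, 0.6, 0.5]
opening: 0.213
clock: 3.9
tool_pos: [0.4686, 0.3071, 0.1404]
eef_rot: [0.692, 0.722, -0.002, -0.0]
contact_force: [-0.9, 0.3, -2.1]
opening: 0.212
t3.9 pos [0.4686 0.3071 0.1404] yaw 92.4 tz [-0.003 -0.002 -1.   ] F [-0.9  0.3 -2.1] op 0.21 q7 0.58
turn [-0.003  0.002  0.084] shift [-0.1825  0.1685  0.0103]
```

View pics/b.png

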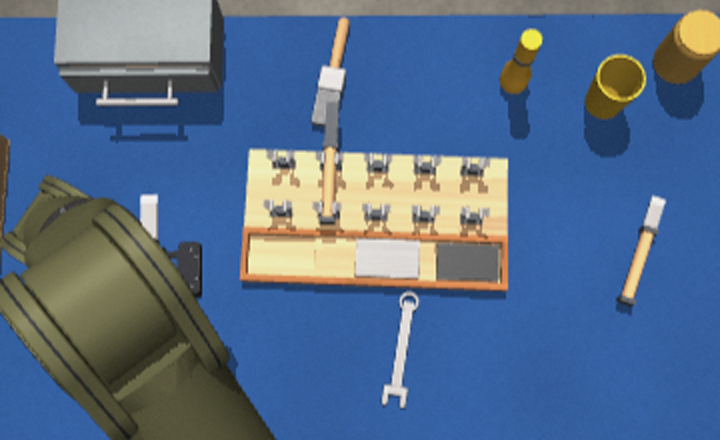

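The chisel is gripped: opening 0.21, blade forward at crop (149,200). Next it goes above clip 1.

```bash
python3 -m pendant '[[[0,0,0.084],[-0.04,0.037,0.01],0],[[0,0,0.084],[-0.08,0.074,0.01],0],[[0,0,0.084],[-0.11,0.1,0.01],0],[[0,0,0.084],[-0.14,0.13,0.01],0],[[0,0,0.084],[-0.165,0.152,0.01],0],[[0,0,0.084],[-0.1825,0.1685,0.01],0],[[0,0,0.084],[-0.1825,0.1685,0.01],0],[[0,0,0.084],[-0.1825,0.1685,0.01],0],[[0,0,0.084],[-0.1825,0.1685,0.01],0],[[0,0,0.084],[-0.1825,0.1685,0.01],0]]' 60; python3 -c "
from h import *
st();go(.6446,.1319,.064,87.6)
d=r.snapshot('top');crop(d,170,110,350,240,4,'pics/c.png')"
```

```text
clock: 4.95
tool_pos: [0.6445, 0.1347, 0.132]
eef_rot: [0.721, 0.693, -0.0, -0.001]
contact_force: [-0.4, -0.2, -1.8]
opening: 0.212
t5.0 pos [0.6445 0.1347 0.132 ] yaw 87.8 tz [-0.001  0.001 -1.   ] F [-0.4 -0.2 -1.8] op 0.21 q7 0.93
turn [-0.001 -0.001  0.003] shift [-0.0028  0.0003  0.0679]
```

View pics/c.png

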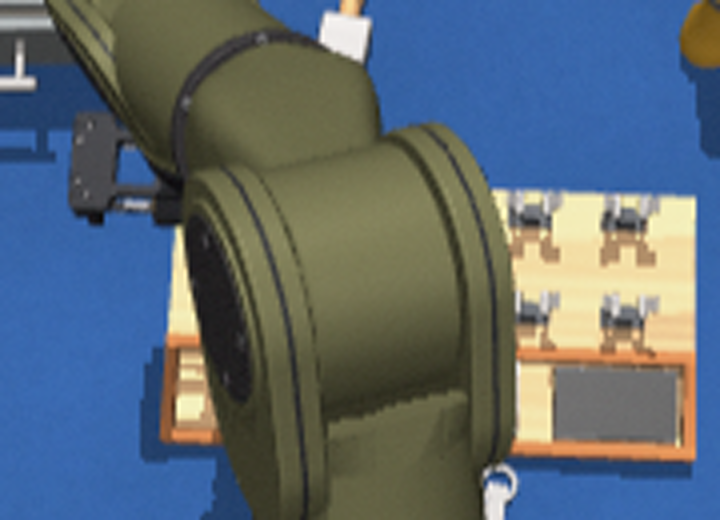

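```bash
python3 -m pendant '[[[0,0,0],[-0.002,0,0.03],0],[[0,0,0],[-0.002,0,0.055],0],[[0,0,0],[-0.002,0,0.065],0],[[0,0,0],[-0.002,0,0.065],0],[[0,0,0],[-0.002,0,0.065],0],[[0,0,0],[-0.002,0,0.065],0]]' ; python3 -c "
from h import *
st();go(.6446,.1319,.044,87.6)"
```

```text
clock: 5.6
tool_pos: [0.6462, 0.1314, 0.0683]
eef_rot: [0.722, 0.692, 0.001, 0.0]
contact_force: [-0.2, 0.2, -2.7]
opening: 0.211
t5.6 pos [0.6462 0.1314 0.0683] yaw 87.6 tz [ 0.002  0.001 -1.   ] F [-0.2  0.2 -2.7] op 0.21 q7 0.90
turn [ 0.002 -0.001  0.   ] shift [ 0.0005 -0.0017  0.0243]
```

```bash
python3 -m pendant '[[[0,0,0],[0,0,0.005],0],[[0,0,0],[0,0,0.009],0],[[0,0,0],[0,0,0.012],0],[[0,0,0],[0,0,0.012],0]]'; python3 -m pendant '[[[0,0,0],[0,0,0.003],0],[[0,0,0],[0,0,0.006],0],[[0,0,0],[0,0,0.006],0]]'; python3 -m pendant '[[[0,0,0],[0,0,0.003],0],[[0,0,0],[0,0,0.006],0],[[0,0,0],[0,0,0.006],0],[[0,0,0],[0,0,0.006],0]]'
```

```text
clock: 6.0
tool_pos: [0.6479, 0.1335, 0.0578]
eef_rot: [0.722, 0.692, 0.004, 0.0]
contact_force: [0.8, 1.8, 8.1]
opening: 0.212
clock: 6.3
tool_pos: [0.6479, 0.1332, 0.051]
eef_rot: [0.722, 0.692, 0.003, 0.0]
contact_force: [2.5, 1.9, 2.9]
opening: 0.211
clock: 6.7
tool_pos: [0.6464, 0.1327, 0.044]
eef_rot: [0.722, 0.692, 0.002, -0.0]
contact_force: [1.9, 4.2, 6.2]
opening: 0.211
```

```bash
python3 -m pendant '[[[0,0,0],[0,0,0.002],0],[[0,0,0],[0,0,0.002],0],[[0,0,0],[0,0,0.002],0]]'; python3 -m pendant '[[[0,0,0],[0,0,0],0.45],[[0,0,0],[0,0,0],0.45],[[0,0,0],[0,0,0],0.45],[[0,0,0],[0,0,0],0.45]]'; python3 -m pendant '[[[0,0,0],[0,0,-0.03],0.45],[[0,0,0],[0,0,-0.08],0.45],[[0,0,0],[0,0,-0.12],0.45],[[0,0,0],[0,0,-0.12],0.45]]'; python3 -c "
from h import *
st();go(.4471,.427,.16,112)"
```

```text
clock: 7.0
tool_pos: [0.6465, 0.1328, 0.0439]
eef_rot: [0.721, 0.692, 0.002, 0.0]
contact_force: [-3.4, 3.5, 18.7]
opening: 0.208
clock: 7.4
tool_pos: [0.6449, 0.1299, 0.0403]
eef_rot: [0.722, 0.692, -0.001, -0.0]
contact_force: [0.1, 0.3, -0.0]
opening: 0.452
clock: 7.8
tool_pos: [0.6491, 0.1319, 0.1669]
eef_rot: [0.722, 0.692, 0.005, 0.002]
contact_force: [1.5, -0.3, 1.0]
opening: 0.449
t7.8 pos [0.6491 0.1319 0.1669] yaw 87.6 tz [ 0.01   0.003 -1.   ] F [ 1.5 -0.3  1. ] op 0.45 q7 0.95
turn [ 0.01  -0.001 -0.427] shift [ 0.2862 -0.2144  0.0058]
```

```bash
python3 -m pendant '[[[0,0,-0.1],[0.04,-0.03,0],1],[[0,0,-0.25],[0.08,-0.06,0],1],[[0,0,-0.427],[0.12,-0.09,0],1],[[0,0,-0.427],[0.16,-0.12,0],1],[[0,0,-0.427],[0.2,-0.15,0],1],[[0,0,-0.427],[0.24,-0.18,0],1],[[0,0,-0.427],[0.27,-0.2,0],1],[[0,0,-0.427],[0.287,-0.2144,0],1],[[0,0,-0.427],[0.287,-0.2144,0],1],[[0,0,-0.427],[0.287,-0.2144,0],1]]' >/dev/null; python3 -m pendant '[[[0,0,0],[0,0,0],1],[[0,0,0],[0,0,0],1],[[0,0,0],[0,0,0],1]]'; python3 -c "
from h import *
st();go(.4471,.427,.012,112)
d=r.snapshot('scene');crop(d,70,150,520,400,1.7,'pics/e.png');d=r.snapshot('top');cv2.imwrite('pics/e2.png',d['image'][:,:,::-1])"
```

```text
clock: 9.1
tool_pos: [0.4444, 0.4253, 0.1611]
eef_rot: [0.56, 0.829, -0.0, 0.0]
contact_force: [-0.3, -0.2, -0.1]
opening: 0.999
t9.1 pos [0.4444 0.4253 0.1611] yaw 111.9 tz [ 0.    -0.001 -1.   ] F [-0.3 -0.2 -0.1] op 1.00 q7 0.72
turn [ 0.     0.001 -0.001] shift [0.0007 0.0031 0.1491]
```

View pics/e.png

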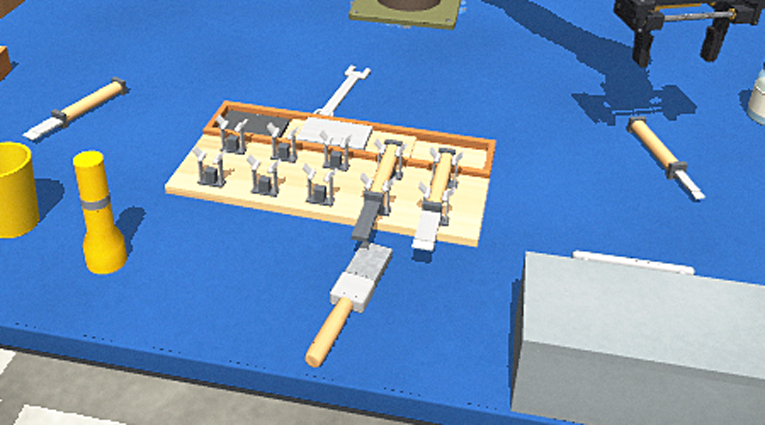

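The chisel in clip 1 sits level with the file beside it, at crop (437,180), blade back. The next chisel is at crop (665,158). I'll check from this view whether it, or the right-hand one, has moved.

```bash
cat >> h.py <<'E'
def chis(d,x,y,z=.014):
    "wood blob near pixel of world point (x,y)"
    hsv=cv2.cvtColor(d["image"],cv2.COLOR_RGB2HSV); w=cv2.inRange(hsv,(8,60,90),(25,220,255))
    n,l,s,c=cv2.connectedComponentsWithStats(w); p=proj(d,[x,y,z])[0]
    for i in range(1,n):
        if s[i,4]>80 and np.linalg.norm(c[i]-p)<40:
            P=ray(d,np.argwhere(l==i)[:,::-1],z); m=P.mean(0); a=np.linalg.svd(P-m)[2][0]; a=a*np.sign(a[0]); t=(P-m)@a
            m=m+a*(t.max()+t.min())/2
            print("blob",m.round(4),"ang %.1f"%np.degrees(np.arctan2(a[1],a[0])),"len %.3f"%(t.max()-t.min()))
E
python3 -c "
from h import *
d=r.snapshot('scene');chis(d,.4471,.427);chis(d,.5163,-.4315)"
```

```text
blob [0.4429 0.4205] ang 20.8 len 0.123
blob [ 0.5159 -0.4224] ang -19.7 len 0.117
```

```bash
python3 -m pendant '[[[0,0,0],[0.0007,0.003,0.05],1],[[0,0,0],[0.0007,0.003,0.1],1],[[0,0,0],[0.0007,0.003,0.135],1],[[0,0,0],[0.0007,0.003,0.149],1],[[0,0,0],[0.0007,0.003,0.149],1],[[0,0,0],[0.0007,0.003,0.149],1],[[0,0,0],[0.0007,0.003,0.149],1]]' ; python3 -m pendant '[[[0,0,0],[0,0,0],0],[[0,0,0],[0,0,0],0],[[0,0,0],[0,0,0],0],[[0,0,0],[0,0,0],0],[[0,0,0],[0,0,0],0],[[0,0,0],[0,0,0],0],[[0,0,0],[0,0,0],0],[[0,0,0],[0,0,0],0],[[0,0,0],[0,0,0],0]]' 60; python3 -m pendant '[[[0,0,0],[0,0,-0.03],0],[[0,0,0],[0,0,-0.08],0],[[0,0,0],[0,0,-0.13],0],[[0,0,0],[0,0,-0.13],0],[[0,0,0],[0,0,-0.13],0],[[0,0,0],[0,0,-0.13],0],[[0,0,0],[0,0,-0.13],0]]';python3 -c "
from h import *
st();go(.6383,-.0199,.145,87.6);d=r.snapshot('scene');crop(d,330,60,560,300,3,'pics/f.png')"
```

```text
clock: 9.95
tool_pos: [0.4465, 0.4292, 0.0135]
eef_rot: [0.559, 0.829, 0.001, 0.0]
contact_force: [-0.4, -0.3, 0.6]
opening: 1.003
clock: 10.85
tool_pos: [0.4458, 0.4285, 0.0122]
eef_rot: [0.559, 0.829, 0.0, -0.0]
contact_force: [-0.2, -0.0, -0.5]
opening: 0.213
clock: 11.55
tool_pos: [0.4451, 0.4273, 0.1404]
eef_rot: [0.559, 0.829, -0.002, -0.0]
contact_force: [-0.2, 0.1, -1.2]
opening: 0.212
t11.6 pos [0.4451 0.4273 0.1404] yaw 112.1 tz [-0.002 -0.003 -1.   ] F [-0.2  0.1 -1.2] op 0.21 q7 0.70
turn [-0.003  0.002  0.427] shift [-0.487   0.0109 -0.0038]
```

View pics/f.png

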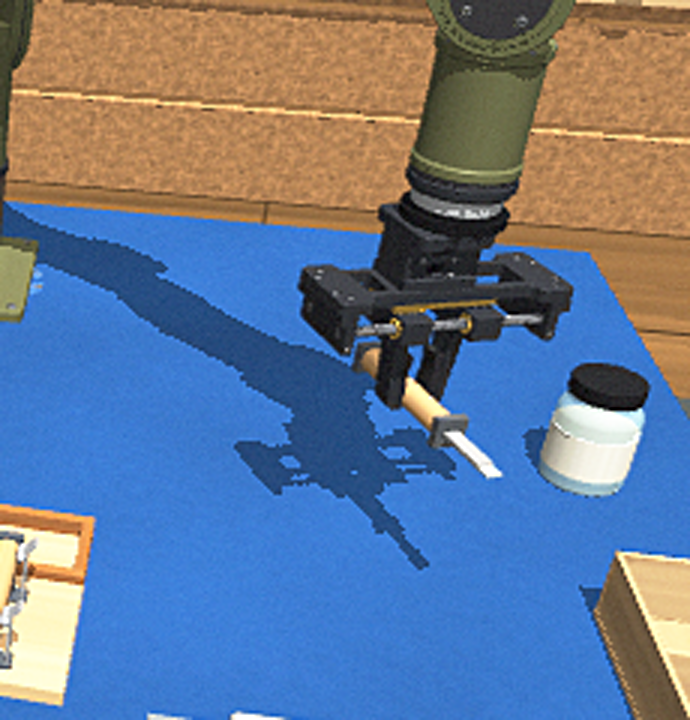

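The chisel is held at mid-handle, crop (410,390), blade forward. Carrying it to clip 3.

```bash
python3 -m pendant '[[[0,0,0.1],[-0.03,0,0],0],[[0,0,0.2],[-0.07,0.002,0],0],[[0,0,0.3],[-0.11,0.003,0],0],[[0,0,0.427],[-0.15,0.004,0],0],[[0,0,0.427],[-0.2,0.005,0],0],[[0,0,0.427],[-0.25,0.006,0],0],[[0,0,0.427],[-0.29,0.007,0],0],[[0,0,0.427],[-0.33,0.008,0],0],[[0,0,0.427],[-0.37,0.009,0],0],[[0,0,0.427],[-0.4,0.01,0],0]]';python3 -c "
from h import *
st();go(.6383,-.0199,.145,87.6)"
```

```text
clock: 12.6
tool_pos: [0.6057, 0.0578, 0.1409]
eef_rot: [0.723, 0.691, -0.001, 0.0]
contact_force: [1.1, 0.4, -1.1]
opening: 0.208
t12.6 pos [0.6057 0.0578 0.1409] yaw 87.5 tz [-0.002 -0.002 -1.   ] F [ 1.1  0.4 -1.1] op 0.21 q7 0.97
turn [-0.002  0.002 -0.002] shift [-0.0762  0.036  -0.004 ]
```

```bash
python3 -m pendant '[[[0,0,0],[-0.03,0.014,0],0],[[0,0,0],[-0.06,0.028,0],0],[[0,0,0],[-0.076,0.036,0],0],[[0,0,0],[-0.076,0.036,0],0],[[0,0,0],[-0.076,0.036,0],0],[[0,0,0],[-0.076,0.036,0],0]]' >/dev/null;python3 -c "
from h import *
st();go(.6383,-.0199,.068,87.6)"
```

```text
t13.2 pos [ 0.6374 -0.0134  0.1418] yaw 87.8 tz [-0.001  0.002 -1.   ] F [ 0.3  0.2 -1.2] op 0.21 q7 1.11
turn [-0.001 -0.002  0.003] shift [-0.0066  0.0012  0.0738]
```

```bash
python3 -m pendant '[[[0,0,0],[-0.006,0.001,0.03],0],[[0,0,0],[-0.006,0.001,0.06],0],[[0,0,0],[-0.006,0.001,0.072],0],[[0,0,0],[-0.006,0.001,0.072],0],[[0,0,0],[-0.006,0.001,0.072],0],[[0,0,0],[-0.006,0.001,0.072],0]]' ; python3 -c "
from h import *
st();go(.6383,-.0199,.044,87.6)
d=r.snapshot('scene');crop(d,170,120,400,320,3,'pics/g.png')"
```

```text
clock: 13.8
tool_pos: [0.6401, -0.0213, 0.0718]
eef_rot: [0.722, 0.692, 0.001, 0.001]
contact_force: [0.3, 0.2, -1.9]
opening: 0.21
t13.8 pos [ 0.6401 -0.0213  0.0718] yaw 87.6 tz [ 0.003  0.001 -1.   ] F [ 0.3  0.2 -1.9] op 0.21 q7 1.07
turn [ 0.003 -0.001  0.001] shift [ 0.0013 -0.0019  0.0278]
```

View pics/g.png

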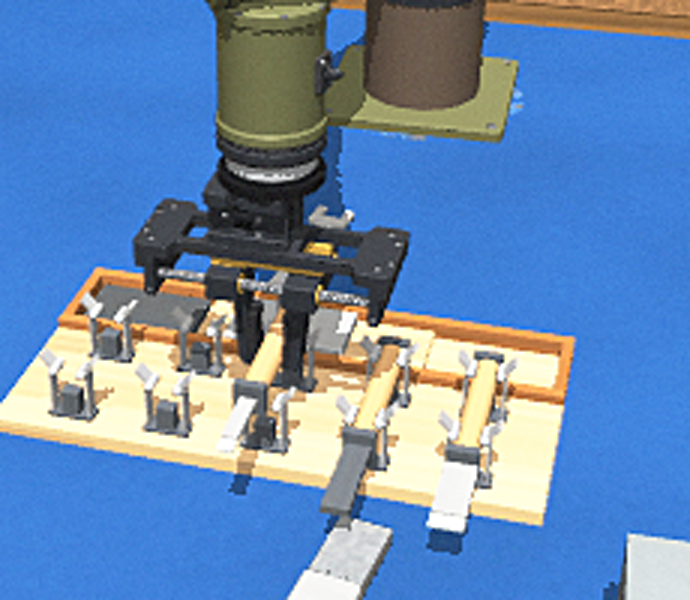

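Chisel 2 is over clip 3. Its collar at about (253,397) looks slightly left of what I expected, so I'll compare with projected points before pressing.

```bash
python3 -c "
from h import *
d=r.snapshot('scene')
a=np.radians(-2.38);X=np.array([np.cos(a),np.sin(a)]);Y=np.array([-X[1],X[0]]);o=np.array([.5933,-.0181])
for n,x,y,z in(('collar1',.105,.152,.056),('collar2',.105,.076,.056),('collar3 at z72',.105,0,.084),('clip5 rear base',.085,-.152,.012),('clip3 rear base',.085,0,.012),('hs deck corner bl',.108,.21,.012)):
    p=proj(d,[*(o+x*X+y*Y),z])[0]; print(n,((p-[170,120])*3).round())
print([((proj(d,[*(o+x*X),.1*0+.072])[0]-[170,120])*3).round() for x in(-.011,.101)])
"
```

```text
collar1 [463. 448.]
collar2 [356. 431.]
collar3 at z72 [252. 382.]
clip5 rear base [ 70. 414.]
clip3 rear base [261. 446.]
hs deck corner bl [540. 514.]
[array([294., 310.]), array([254., 392.])]
```

Projection agrees with the picture (collar top expected at (252,382)), so I'll press it down.

```bash
python3 -m pendant '[[[0,0,0],[0.001,0,0.005],0],[[0,0,0],[0.001,0,0.01],0],[[0,0,0],[0.001,0,0.014],0],[[0,0,0],[0.001,0,0.014],0]]'; python3 -m pendant '[[[0,0,0],[0,0,0.003],0],[[0,0,0],[0,0,0.007],0],[[0,0,0],[0,0,0.007],0]]'; python3 -m pendant '[[[0,0,0],[0,0,0.003],0],[[0,0,0],[0,0,0.007],0],[[0,0,0],[0,0,0.007],0],[[0,0,0],[0,0,0.007],0]]';python3 -m pendant '[[[0,0,0],[0,0,0.002],0],[[0,0,0],[0,0,0.002],0],[[0,0,0],[0,0,0.002],0]]'
```

```text
clock: 14.3
tool_pos: [0.6415, -0.0186, 0.058]
eef_rot: [0.721, 0.692, 0.003, 0.001]
contact_force: [0.9, 2.4, 7.2]
opening: 0.209
clock: 14.6
tool_pos: [0.6414, -0.0188, 0.0503]
eef_rot: [0.721, 0.692, 0.003, 0.001]
contact_force: [3.9, 3.6, 2.6]
opening: 0.208
clock: 15.0
tool_pos: [0.6401, -0.0191, 0.0439]
eef_rot: [0.721, 0.692, 0.002, 0.0]
contact_force: [-2.4, 3.5, 13.0]
opening: 0.208
clock: 15.3
tool_pos: [0.6401, -0.0191, 0.0437]
eef_rot: [0.721, 0.692, 0.002, 0.0]
contact_force: [-4.9, 3.9, 26.7]
opening: 0.213
```

Seated at z 0.044. Now release, retreat, and move to the right-hand chisel.

```bash
python3 -m pendant '[[[0,0,0],[0,0,0],0.45],[[0,0,0],[0,0,0],0.45],[[0,0,0],[0,0,0],0.45],[[0,0,0],[0,0,0],0.45]]'; python3 -m pendant '[[[0,0,0],[0,0,-0.03],0.45],[[0,0,0],[0,0,-0.08],0.45],[[0,0,0],[0,0,-0.12],0.45],[[0,0,0],[0,0,-0.12],0.45],[[0,0,0],[0,0,-0.12],0.45]]'; python3 -c "
from h import *
st();d=r.snapshot('top');chis(d,.5163,-.4315);go(.5163,-.4315,.16,68.9)"
```

```text
clock: 15.7
tool_pos: [0.6381, -0.0219, 0.0393]
eef_rot: [0.722, 0.692, -0.001, -0.0]
contact_force: [-0.5, 0.1, -0.0]
opening: 0.452
clock: 16.2
tool_pos: [0.6391, -0.0215, 0.1605]
eef_rot: [0.722, 0.692, 0.0, 0.0]
contact_force: [0.3, 0.3, -0.1]
opening: 0.455
t16.2 pos [ 0.6391 -0.0215  0.1605] yaw 87.6 tz [ 0.001 -0.    -1.   ] F [ 0.3  0.3 -0.1] op 0.46 q7 1.13
blob [ 0.5163 -0.4315] ang -21.1 len 0.113
turn [-0.002  0.001  0.326] shift [-4.146e-01 -1.045e-01 -3.000e-04]
```

```bash
python3 -m pendant '[[[0,0,0.1],[-0.048,-0.012,0],1],[[0,0,0.2],[-0.096,-0.024,0],1],[[0,0,0.326],[-0.144,-0.036,0],1],[[0,0,0.326],[-0.19,-0.048,0],1],[[0,0,0.326],[-0.24,-0.06,0],1],[[0,0,0.326],[-0.288,-0.072,0],1],[[0,0,0.326],[-0.336,-0.084,0],1],[[0,0,0.326],[-0.38,-0.096,0],1],[[0,0,0.326],[-0.4146,-0.1045,0],1],[[0,0,0.326],[-0.4146,-0.1045,0],1]]' >/dev/null; python3 -m pendant '[[[0,0,0],[0,0,0],1],[[0,0,0],[0,0,0],1],[[0,0,0],[0,0,0],1],[[0,0,0],[0,0,0],1]]'; python3 -c "
from h import *
st();go(.5163,-.4315,.012,68.9);d=r.snapshot('scene');chis(d,.5163,-.4315)"
```

```text
clock: 17.65
tool_pos: [0.518, -0.4293, 0.16]
eef_rot: [0.824, 0.567, 0.0, -0.0]
contact_force: [0.4, -0.2, 0.8]
opening: 1.001
t17.6 pos [ 0.518  -0.4293  0.16  ] yaw 69.1 tz [-0.     0.001 -1.   ] F [ 0.4 -0.2  0.8] op 1.00 q7 1.51
turn [-0.001 -0.001  0.003] shift [-0.0028 -0.0008  0.148 ]
blob [ 0.516  -0.4222] ang -19.8 len 0.117
```

Unmoved (same scene-view reading as before). Grasping it.

```bash
python3 -m pendant '[[[0,0,0],[-0.003,-0.001,0.05],1],[[0,0,0],[-0.003,-0.001,0.1],1],[[0,0,0],[-0.003,-0.001,0.135],1],[[0,0,0],[-0.003,-0.001,0.148],1],[[0,0,0],[-0.003,-0.001,0.148],1],[[0,0,0],[-0.003,-0.001,0.148],1],[[0,0,0],[-0.003,-0.001,0.148],1]]' ; python3 -m pendant '[[[0,0,0],[0,0,0],0],[[0,0,0],[0,0,0],0],[[0,0,0],[0,0,0],0],[[0,0,0],[0,0,0],0],[[0,0,0],[0,0,0],0],[[0,0,0],[0,0,0],0],[[0,0,0],[0,0,0],0],[[0,0,0],[0,0,0],0],[[0,0,0],[0,0,0],0]]' 60; python3 -m pendant '[[[0,0,0],[0,0,-0.03],0],[[0,0,0],[0,0,-0.08],0],[[0,0,0],[0,0,-0.13],0],[[0,0,0],[0,0,-0.13],0],[[0,0,0],[0,0,-0.13],0],[[0,0,0],[0,0,-0.13],0],[[0,0,0],[0,0,-0.13],0]]';python3 -c "
from h import *
st();go(.632,-.1718,.145,87.6);d=r.snapshot('scene');d['image'][:]=d['image'];cv2.imwrite('pics/h.png',d['image'][:,:,::-1])"
```

```text
clock: 18.4
tool_pos: [0.5164, -0.4339, 0.0137]
eef_rot: [0.824, 0.566, 0.001, 0.001]
contact_force: [0.1, -0.1, 0.3]
opening: 1.0
clock: 19.3
tool_pos: [0.5155, -0.433, 0.0122]
eef_rot: [0.824, 0.566, 0.0, -0.0]
contact_force: [0.1, 0.2, 0.2]
opening: 0.215
clock: 20.0
tool_pos: [0.514, -0.4327, 0.14]
eef_rot: [0.824, 0.566, -0.001, -0.002]
contact_force: [0.1, 0.6, -0.9]
opening: 0.207
t20.0 pos [ 0.514  -0.4327  0.14  ] yaw 68.9 tz [-0.003  0.002 -1.   ] F [ 0.1  0.6 -0.9] op 0.21 q7 1.50
turn [-0.004 -0.001 -0.326] shift [ 0.2858  0.0163 -0.0048]
```

```bash
python3 -m pendant '[[[0,0,-0.1],[0.04,0.002,0],0],[[0,0,-0.2],[0.08,0.004,0],0],[[0,0,-0.326],[0.12,0.007,0],0],[[0,0,-0.326],[0.16,0.009,0],0],[[0,0,-0.326],[0.2,0.012,0],0],[[0,0,-0.326],[0.24,0.014,0],0],[[0,0,-0.326],[0.27,0.016,0],0],[[0,0,-0.326],[0.284,0.016,0],0],[[0,0,-0.326],[0.284,0.016,0],0],[[0,0,-0.326],[0.284,0.016,0],0]]' >/dev/null; python3 -m pendant '[[[0,0,0],[0,0,0],0],[[0,0,0],[0,0,0],0],[[0,0,0],[0,0,0],0]]'; python3 -c "
from h import *
st();go(.632,-.1718,.07,87.6)"
```

```text
clock: 21.35
tool_pos: [0.6318, -0.1757, 0.1421]
eef_rot: [0.722, 0.691, -0.0, 0.0]
contact_force: [-0.7, -0.2, -1.7]
opening: 0.21
t21.4 pos [ 0.6318 -0.1757  0.1421] yaw 87.5 tz [-0.    -0.001 -1.   ] F [-0.7 -0.2 -1.7] op 0.21 q7 1.35
turn [-0.     0.001 -0.002] shift [0.0039 0.     0.0721]
```

```bash
python3 -m pendant '[[[0,0,0],[0.004,0,0.03],0],[[0,0,0],[0.004,0,0.06],0],[[0,0,0],[0.004,0,0.072],0],[[0,0,0],[0.004,0,0.072],0],[[0,0,0],[0.004,0,0.072],0],[[0,0,0],[0.004,0,0.072],0]]' ; python3 -c "
from h import *
st();go(.632,-.1718,.044,87.6)
d=r.snapshot('scene');crop(d,140,120,400,320,3,'pics/i.png')"
```

```text
clock: 21.95
tool_pos: [0.6337, -0.1704, 0.0718]
eef_rot: [0.722, 0.692, 0.001, 0.001]
contact_force: [-0.3, 0.2, -0.8]
opening: 0.209
t21.9 pos [ 0.6337 -0.1704  0.0718] yaw 87.6 tz [ 0.003 -0.    -1.   ] F [-0.3  0.2 -0.8] op 0.21 q7 1.30
turn [ 0.003  0.    -0.   ] shift [-0.0015 -0.0017  0.0278]
```

View pics/i.png

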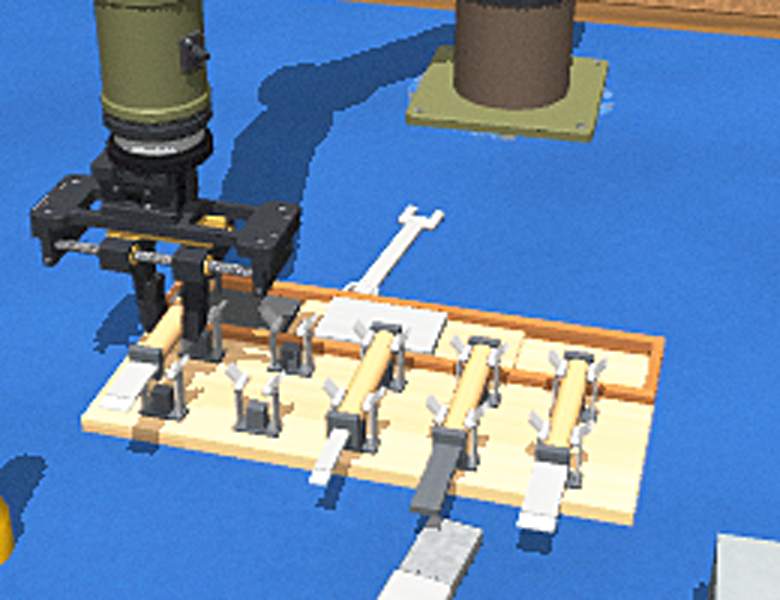

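The seated tools in clips 1, 2 and 3 line up, and chisel 3 is above clip 5. Pressing it in.

```bash
python3 -m pendant '[[[0,0,0],[-0.001,-0.001,0.005],0],[[0,0,0],[-0.001,-0.001,0.01],0],[[0,0,0],[-0.001,-0.001,0.014],0],[[0,0,0],[-0.001,-0.001,0.014],0]]'; python3 -m pendant '[[[0,0,0],[0,0,0.003],0],[[0,0,0],[0,0,0.007],0],[[0,0,0],[0,0,0.007],0]]'; python3 -m pendant '[[[0,0,0],[0,0,0.003],0],[[0,0,0],[0,0,0.007],0],[[0,0,0],[0,0,0.007],0],[[0,0,0],[0,0,0.007],0]]';python3 -m pendant '[[[0,0,0],[0,0,0.002],0],[[0,0,0],[0,0,0.002],0],[[0,0,0],[0,0,0.002],0]]'
```

```text
clock: 22.4
tool_pos: [0.633, -0.17, 0.0576]
eef_rot: [0.722, 0.692, 0.002, 0.001]
contact_force: [0.7, 2.0, 6.1]
opening: 0.209
clock: 22.7
tool_pos: [0.6333, -0.17, 0.0502]
eef_rot: [0.722, 0.692, 0.002, 0.001]
contact_force: [3.3, 1.4, 3.8]
opening: 0.21
clock: 23.1
tool_pos: [0.6323, -0.1701, 0.0438]
eef_rot: [0.722, 0.692, 0.001, 0.0]
contact_force: [-0.8, 2.4, 13.2]
opening: 0.211
clock: 23.4
tool_pos: [0.6324, -0.1701, 0.0437]
eef_rot: [0.722, 0.692, 0.001, 0.001]
contact_force: [-5.0, 3.4, 26.9]
opening: 0.215
```

```bash
python3 -m pendant '[[[0,0,0],[0,0,0],0.45],[[0,0,0],[0,0,0],0.45],[[0,0,0],[0,0,0],0.45],[[0,0,0],[0,0,0],0.45]]'; python3 -m pendant '[[[0,0,0],[0,0,-0.03],0.45],[[0,0,0],[0,0,-0.08],0.45],[[0,0,0],[0,0,-0.12],0],[[0,0,0],[0,0,-0.12],0],[[0,0,0],[0,0,-0.12],0],[[0,0,0],[0,0,-0.12],0],[[0,0,0],[0,0,-0.12],0]]' 20; python3 -c "
from h import *
st();go(.5239,-.1233,.12,87.6)"
```

```text
clock: 23.8
tool_pos: [0.6306, -0.1716, 0.0393]
eef_rot: [0.722, 0.692, -0.001, -0.001]
contact_force: [0.2, 0.7, 0.4]
opening: 0.45
clock: 24.5
tool_pos: [0.6302, -0.1711, 0.1582]
eef_rot: [0.722, 0.692, -0.001, -0.001]
contact_force: [0.3, 0.8, -0.5]
opening: 0.019
t24.5 pos [ 0.6302 -0.1711  0.1582] yaw 87.6 tz [-0.004  0.001 -1.   ] F [ 0.3  0.8 -0.5] op 0.02 q7 1.35
turn [-0.004 -0.     0.   ] shift [ 0.0433 -0.108   0.0386]
```

```bash
python3 -m pendant '[[[0,0,0],[0.02,-0.045,0],0],[[0,0,0],[0.04,-0.09,0],0],[[0,0,0],[0.043,-0.108,0.03],0],[[0,0,0],[0.043,-0.108,0.0386],0],[[0,0,0],[0.043,-0.108,0.0386],0],[[0,0,0],[0.043,-0.108,0.0386],0],[[0,0,0],[0.043,-0.108,0.0386],0],[[0,0,0],[0.043,-0.108,0.0386],0]]' ; python3 -c "
from h import *
st();go(.5239,-.1233,.0255,87.6)
d=r.snapshot('scene');crop(d,140,120,400,320,3,'pics/j.png')"
```

```text
clock: 25.3
tool_pos: [0.5267, -0.1239, 0.122]
eef_rot: [0.722, 0.692, 0.001, 0.001]
contact_force: [-0.9, -0.2, 0.9]
opening: 0.004
t25.3 pos [ 0.5267 -0.1239  0.122 ] yaw 87.6 tz [ 0.002  0.    -1.   ] F [-0.9 -0.2  0.9] op 0.00 q7 1.17
turn [ 0.002 -0.    -0.001] shift [ 0.0005 -0.003   0.0965]
```

View pics/j.png

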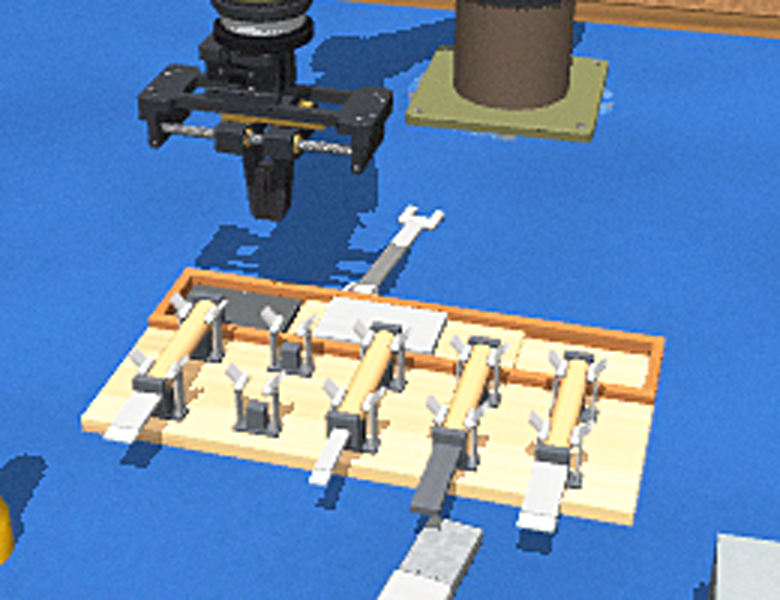

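All chisels are seated level with the file, and the plate is still where it was. Lowering the closed fingers behind the plate's right end.

```bash
python3 -m pendant '[[[0,0,0],[0,-0.002,0.04],0],[[0,0,0],[0,-0.002,0.07],0],[[0,0,0],[0,-0.002,0.085],0],[[0,0,0],[0,-0.002,0.094],0],[[0,0,0],[0,-0.002,0.094],0],[[0,0,0],[0,-0.002,0.094],0],[[0,0,0],[0,-0.002,0.094],0]]';python3 -c "
from h import *
st();go(.5239,-.1233,.0255,87.6)"
```

```text
clock: 26.05
tool_pos: [0.5242, -0.1237, 0.0286]
eef_rot: [0.722, 0.692, 0.001, 0.001]
contact_force: [0.3, -0.8, 0.6]
opening: -0.0
t26.1 pos [ 0.5242 -0.1237  0.0286] yaw 87.6 tz [ 0.002 -0.    -1.   ] F [ 0.3 -0.8  0.6] op -0.00 q7 1.07
turn [ 0.002  0.    -0.   ] shift [ 0.0004 -0.0003  0.0031]
```

```bash
python3 -m pendant '[[[0,0,0],[0,0,0.002],0],[[0,0,0],[0,0,0.002],0],[[0,0,0],[0.005,0,0.002],0],[[0,0,0],[0.01,0,0.002],0],[[0,0,0],[0.015,0,0.002],0],[[0,0,0],[0.02,0,0.002],0]]'; python3 -m pendant '[[[0,0,0],[0.005,0,0],0],[[0,0,0],[0.01,0,0],0]]';python3 -m pendant '[[[0,0,0],[0.005,0,0],0],[[0,0,0],[0.01,0,0],0]]';python3 -m pendant '[[[0,0,0],[0.005,0,0],0],[[0,0,0],[0.01,0,0],0],[[0,0,0],[0.015,0,0],0],[[0,0,0],[0.02,0,0],0],[[0,0,0],[0.025,0,0],0],[[0,0,0],[0.03,0,0],0],[[0,0,0],[0.035,0,0],0],[[0,0,0],[0.04,0,0],0],[[0,0,0],[0.04,0,0],0],[[0,0,0],[0.04,0,0],0]]';python3 - <<'E'
from h import *
st()
s=r.get_state()["tool_pos"][:2]-[.5284,-.0154]; print("TCP local y from runway",s@[.0415,.9991],"x off",s@[.9991,-.0415])
d=r.snapshot('scene');crop(d,180,160,400,300,3.5,'pics/k.png')
E
```

```text
clock: 26.65
tool_pos: [0.5243, -0.1027, 0.0256]
eef_rot: [0.722, 0.692, 0.0, -0.0]
contact_force: [0.0, -0.1, -0.0]
opening: 0.01
clock: 26.85
tool_pos: [0.5245, -0.0937, 0.0256]
eef_rot: [0.722, 0.692, -0.001, 0.0]
contact_force: [-0.4, -1.6, -0.0]
opening: 0.011
clock: 27.05
tool_pos: [0.5249, -0.0839, 0.0256]
eef_rot: [0.722, 0.692, -0.0, 0.0]
contact_force: [0.1, -1.6, 0.3]
opening: 0.005
clock: 28.05
tool_pos: [0.5269, -0.0426, 0.0256]
eef_rot: [0.721, 0.692, 0.001, -0.0]
contact_force: [0.6, 0.0, 0.6]
opening: 0.006
t28.1 pos [ 0.5269 -0.0426  0.0256] yaw 87.7 tz [ 0.001  0.001 -1.   ] F [0.6 0.  0.6] op 0.01 q7 0.96
TCP local y from runway -0.027270469448798407 x off -0.00032904153152433385
```

View pics/k.png

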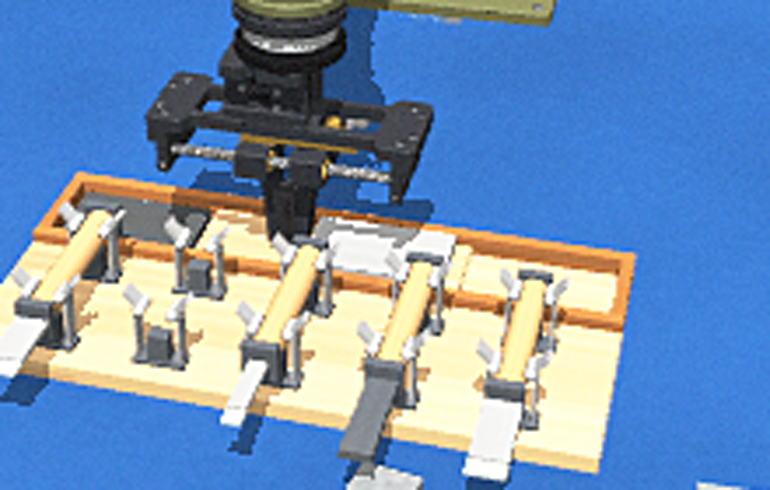

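The plate is sliding: it now spans crop x ~325–455 and the fingers are behind it. I'll keep pushing, slowing near the end.

```bash
python3 -m pendant '[[[0,0,0],[0.006,0,0],0],[[0,0,0],[0.012,0,0],0],[[0,0,0],[0.018,0,0],0],[[0,0,0],[0.024,0,0],0],[[0,0,0],[0.03,0,0],0],[[0,0,0],[0.036,0,0],0],[[0,0,0],[0.042,0,0],0],[[0,0,0],[0.048,0,0],0],[[0,0,0],[0.054,0,0],0],[[0,0,0],[0.06,0,0],0]]'; python3 -m pendant '[[[0,0,0],[0.004,0,0],0],[[0,0,0],[0.008,0,0],0],[[0,0,0],[0.012,0,0],0],[[0,0,0],[0.016,0,0],0],[[0,0,0],[0.02,0,0],0],[[0,0,0],[0.024,0,0],0],[[0,0,0],[0.028,0,0],0],[[0,0,0],[0.032,0,0],0],[[0,0,0],[0.036,0,0],0],[[0,0,0],[0.04,0,0],0]]';python3 -m pendant '[[[0,0,0],[0.002,0,0],0],[[0,0,0],[0.004,0,0],0]]';python3 -m pendant '[[[0,0,0],[0.001,0,0],0],[[0,0,0],[0.002,0,0],0]]';python3 - <<'E'
from h import *
st()
s=r.get_state()["tool_pos"][:2]-[.5284,-.0154]; print("TCP local y from runway",s@[.0415,.9991],"x off",s@[.9991,-.0415])
E
```

```text
clock: 29.1
tool_pos: [0.5292, 0.0168, 0.0256]
eef_rot: [0.722, 0.692, -0.0, -0.0]
contact_force: [0.6, -3.0, 0.7]
opening: 0.006
clock: 30.1
tool_pos: [0.5307, 0.0578, 0.0253]
eef_rot: [0.721, 0.693, 0.0, -0.001]
contact_force: [-0.8, -1.3, -0.5]
opening: 0.007
clock: 30.3
tool_pos: [0.5309, 0.061, 0.0254]
eef_rot: [0.722, 0.692, 0.0, -0.0]
contact_force: [0.1, -2.0, -1.0]
opening: 0.005
clock: 30.5
tool_pos: [0.5311, 0.0623, 0.0255]
eef_rot: [0.722, 0.692, -0.0, -0.0]
contact_force: [-0.4, -1.9, -1.5]
opening: 0.004
t30.5 pos [0.5311 0.0623 0.0255] yaw 87.6 tz [-0. -0. -1.] F [-0.4 -1.9 -1.5] op 0.00 q7 0.83
TCP local y from runway 0.07777223280042286 x off -0.0005750061816386585
```

```bash
python3 -m pendant '[[[0,0,0],[0.001,0,0],0],[[0,0,0],[0.002,0,0],0],[[0,0,0],[0.002,0,0],0]]';python3 -m pendant '[[[0,0,0],[0.001,0,0],0],[[0,0,0],[0.002,0,0],0],[[0,0,0],[0.002,0,0],0]]';python3 -m pendant '[[[0,0,0],[0.001,0,0],0],[[0,0,0],[0.002,0,0],0],[[0,0,0],[0.002,0,0],0]]';python3 -c "
from h import *
st();d=r.snapshot('scene');crop(d,260,160,400,280,5,'pics/l.png')"
```

```text
clock: 30.8
tool_pos: [0.5313, 0.0645, 0.0256]
eef_rot: [0.722, 0.692, 0.0, -0.0]
contact_force: [0.6, -0.8, 0.1]
opening: 0.001
clock: 31.1
tool_pos: [0.5313, 0.0666, 0.0256]
eef_rot: [0.722, 0.692, 0.0, -0.0]
contact_force: [0.6, -1.0, -0.6]
opening: 0.008
clock: 31.4
tool_pos: [0.5314, 0.0686, 0.0256]
eef_rot: [0.722, 0.692, 0.0, -0.0]
contact_force: [0.3, -0.6, -1.1]
opening: 0.005
t31.4 pos [0.5314 0.0686 0.0256] yaw 87.6 tz [ 0.  0. -1.] F [ 0.3 -0.6 -1.1] op 0.01 q7 0.82
```

View pics/l.png

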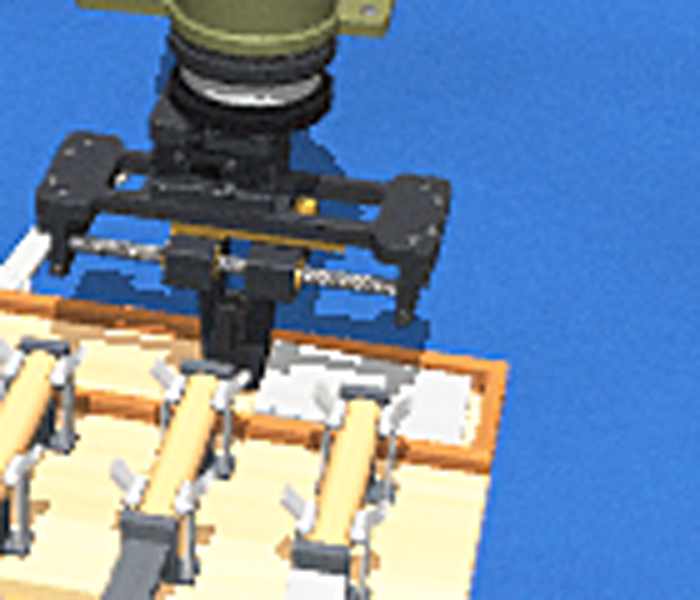

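The plate's left edge is close to the end wall, but I can't tell from this view whether it has dropped. Lifting clear and measuring from the top camera.

```bash
python3 -m pendant '[[[0,0,0],[-0.01,0,0],0],[[0,0,0],[-0.01,0,-0.04],0],[[0,0,0],[-0.01,0,-0.09],0],[[0,0,0],[-0.05,0,-0.13],0],[[0,0,0],[-0.1,0,-0.13],0],[[0,0,0],[-0.15,0,-0.13],0],[[0,0,0],[-0.2,0,-0.13],0],[[0,0,0],[-0.25,0,-0.13],0],[[0,0,0],[-0.3,0,-0.13],0],[[0,0,0],[-0.3,0,-0.13],0]]';python3 -c "
from h import *
d=r.snapshot('top');e=r.snapshot('scene')
crop(d,205,145,350,230,5,'pics/m1.png');crop(e,265,195,365,255,7.25,'pics/m2.png')
a=cv2.imread('pics/m1.png');b=cv2.imread('pics/m2.png');b=cv2.resize(b,(725,435));cv2.imwrite('pics/m.png',np.vstack([a,b])[:860]);cv2.imwrite('pics/m.png',cv2.resize(np.vstack([a,b]),(490,580)))"
```

```text
clock: 32.45
tool_pos: [0.5163, -0.2414, 0.1551]
eef_rot: [0.726, 0.688, -0.002, 0.002]
contact_force: [-0.5, -1.0, 0.1]
opening: 0.003
```

View pics/m.png

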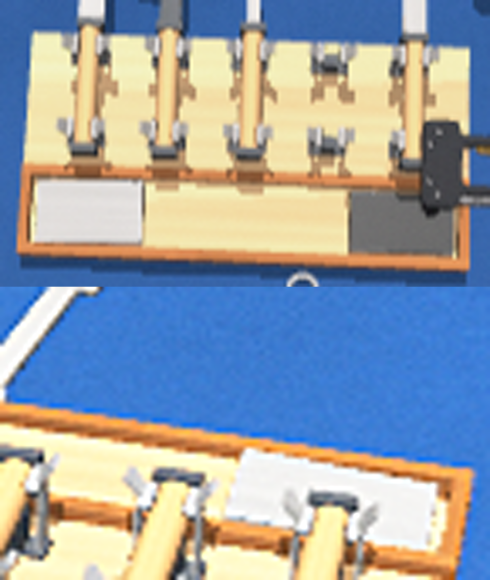

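```bash
python3 - <<'E'
from h import *
a=np.radians(-2.38);X=np.array([np.cos(a),np.sin(a)]);Y=np.array([-X[1],X[0]]);o=np.array([.5933,-.0181])
for n in("top","scene"):
    d=r.snapshot(n); hsv=cv2.cvtColor(d["image"],cv2.COLOR_RGB2HSV)
    w=cv2.inRange(hsv,(0,0,150),(180,40,255)); p=proj(d,[*(o-.065*X+.13*Y),.018])[0].astype(int)
    k,l,s,c=cv2.connectedComponentsWithStats(w); i=l[p[1],p[0]]; print(n,s[i])
    pts=np.argwhere(l==i)[:,::-1]
    for z in(.022,.016):
        L=ray(d,pts,z)-o; x,y=L@X,L@Y; print(z,"x",np.percentile(x,[1,99]).round(4),"y",np.percentile(y,[1,99]).round(4),y.min().round(4),y.max().round(4))
E
```

```text
top [215 198  32  19 581]
0.022 x [-0.0971 -0.0375] y [0.0972 0.1928] 0.0962 0.1937
0.016 x [-0.0961 -0.0362] y [0.0976 0.1938] 0.0967 0.1946
scene [311 228  45  23 541]
0.022 x [-0.0943 -0.0301] y [0.0978 0.2006] 0.097 0.2017
0.016 x [-0.1034 -0.0386] y [0.0965 0.2002] 0.0957 0.2013
```

The plate's trailing end is at about y 0.097, right at the drop edge, so height is ambiguous from vision (about z 0.019 by intersecting the two views). I'll go back, nudge it a few mm further, then touch its top to confirm the height.

```bash
python3 -c "
from h import *
st();go(.5309,.0445,.08,87.6)"
```

```text
t32.6 pos [ 0.5191 -0.2298  0.1557] yaw 87.7 tz [ 0.001  0.002 -1.   ] F [0.1 1.5 0.3] op 0.00 q7 1.42
turn [ 0.001 -0.002  0.002] shift [0.2745 0.0008 0.0761]
```

```bash
python3 -m pendant '[[[0,0,0],[0.045,0,0],0],[[0,0,0],[0.09,0,0],0],[[0,0,0],[0.135,0,0],0],[[0,0,0],[0.18,0,0],0],[[0,0,0],[0.22,0,0],0],[[0,0,0],[0.255,0,0.02],0],[[0,0,0],[0.2735,0,0.05],0],[[0,0,0],[0.2735,0,0.075],0],[[0,0,0],[0.2735,0,0.075],0],[[0,0,0],[0.2735,0,0.075],0]]' >/dev/null;python3 -m pendant '[[[0,0,0],[0,0,0],0],[[0,0,0],[0,0,0],0],[[0,0,0],[0,0,0],0]]';python3 -c "
from h import *
st();go(.5309,.0445,.0225,87.6)"
```

```text
clock: 33.95
tool_pos: [0.5308, 0.0415, 0.0816]
eef_rot: [0.722, 0.692, 0.001, 0.0]
contact_force: [-0.3, 0.1, 0.3]
opening: 0.003
t34.0 pos [0.5308 0.0415 0.0816] yaw 87.6 tz [ 0.002  0.    -1.   ] F [-0.3  0.1  0.3] op 0.00 q7 0.87
turn [ 0.002 -0.    -0.001] shift [ 0.003  -0.0002  0.0591]
```

```bash
python3 -m pendant '[[[0,0,0],[0,0,0.03],0],[[0,0,0],[0,0,0.05],0],[[0,0,0],[0,0,0.058],0],[[0,0,0],[0,0,0.058],0],[[0,0,0],[0,0,0.058],0],[[0,0,0],[0.006,0,0.058],0],[[0,0,0],[0.012,0,0.058],0],[[0,0,0],[0.018,0,0.058],0],[[0,0,0],[0.022,0,0.058],0],[[0,0,0],[0.024,0,0.058],0]]';python3 -m pendant '[[[0,0,0],[0.001,0,0],0],[[0,0,0],[0.002,0,0],0],[[0,0,0],[0.003,0,0],0],[[0,0,0],[0.003,0,0],0]]';python3 -m pendant '[[[0,0,0],[0.001,0,0],0],[[0,0,0],[0.002,0,0],0],[[0,0,0],[0.002,0,0],0]]';python3 -m pendant '[[[0,0,0],[0.0015,0,0],0],[[0,0,0],[0.0015,0,0],0],[[0,0,0],[0.0015,0,0],0]]'
```

```text
clock: 34.95
tool_pos: [0.5314, 0.0669, 0.0228]
eef_rot: [0.721, 0.693, 0.0, -0.0]
contact_force: [0.9, -0.4, 0.1]
opening: 0.004
clock: 35.35
tool_pos: [0.5313, 0.0682, 0.0226]
eef_rot: [0.722, 0.692, -0.0, 0.0]
contact_force: [-0.8, -0.5, 0.8]
opening: 0.009
clock: 35.65
tool_pos: [0.5316, 0.0716, 0.0226]
eef_rot: [0.722, 0.692, 0.001, -0.0]
contact_force: [0.5, -0.5, -0.1]
opening: 0.005
clock: 35.95
tool_pos: [0.5316, 0.0725, 0.0226]
eef_rot: [0.722, 0.692, 0.0, -0.0]
contact_force: [-0.1, 0.5, -0.0]
opening: 0.003
```

No push force felt, so now the height touch on the plate's top.

```bash
python3 -m pendant '[[[0,0,0],[-0.003,0,0],0],[[0,0,0],[-0.003,0,-0.03],0],[[0,0,0],[0.03,0,-0.03],0],[[0,0,0],[0.06,0,-0.03],0],[[0,0,0],[0.06,0,-0.03],0],[[0,0,0],[0.06,0,-0.02],0],[[0,0,0],[0.06,0,-0.012],0],[[0,0,0],[0.06,0,-0.012],0],[[0,0,0],[0.06,0,-0.012],0]]';python3 -m pendant '[[[0,0,0],[0,0,0.002],0],[[0,0,0],[0,0,0.004],0],[[0,0,0],[0,0,0.004],0]]';python3 -m pendant '[[[0,0,0],[0,0,0.002],0],[[0,0,0],[0,0,0.004],0],[[0,0,0],[0,0,0.004],0]]';python3 -m pendant '[[[0,0,0],[0,0,0.001],0],[[0,0,0],[0,0,0.002],0],[[0,0,0],[0,0,0.002],0]]';python3 -m pendant '[[[0,0,0],[0,0,0.001],0],[[0,0,0],[0,0,0.002],0],[[0,0,0],[0,0,0.002],0]]'
```

```text
clock: 36.85
tool_pos: [0.5337, 0.131, 0.0339]
eef_rot: [0.722, 0.692, -0.001, -0.0]
contact_force: [-1.2, 0.7, -0.5]
opening: 0.007
clock: 37.15
tool_pos: [0.534, 0.1321, 0.0305]
eef_rot: [0.722, 0.692, -0.0, -0.0]
contact_force: [0.8, 0.4, 0.1]
opening: 0.005
clock: 37.45
tool_pos: [0.5339, 0.1323, 0.0264]
eef_rot: [0.722, 0.692, -0.0, -0.0]
contact_force: [-1.0, 0.0, -0.9]
opening: 0.004
clock: 37.75
tool_pos: [0.5341, 0.1323, 0.0246]
eef_rot: [0.722, 0.692, 0.0, 0.0]
contact_force: [0.4, -0.7, -0.4]
opening: 0.01
clock: 38.05
tool_pos: [0.5341, 0.1323, 0.0244]
eef_rot: [0.722, 0.692, 0.0, 0.0]
contact_force: [-2.7, -0.9, 17.6]
opening: 0.007
```

The touch stops at TCP 0.0244, so the fingertip is at 0.0164 and the plate top at about 0.016: it has dropped. Retreating for a final look.

```bash
python3 -m pendant '[[[0,0,0],[0,0,-0.04],0],[[0,0,0],[0,0,-0.09],0],[[0,0,0],[0,0,-0.14],0],[[0,0,0],[0.04,-0.03,-0.16],0],[[0,0,0],[0.09,-0.05,-0.16],0],[[0,0,0],[0.14,-0.07,-0.16],0],[[0,0,0],[0.19,-0.07,-0.16],0],[[0,0,0],[0.24,-0.07,-0.16],0],[[0,0,0],[0.28,-0.07,-0.16],0],[[0,0,0],[0.28,-0.07,-0.16],0]]' >/dev/null;python3 -m pendant '[[[0,0,0],[0,0,0],0],[[0,0,0],[0,0,0],0],[[0,0,0],[0,0,0],0],[[0,0,0],[0,0,0],0]]';python3 - <<'E'
from h import *
a=np.radians(-2.38);X=np.array([np.cos(a),np.sin(a)]);Y=np.array([-X[1],X[0]]);o=np.array([.5933,-.0181])
d=r.snapshot('top');e=r.snapshot('scene');st()
crop(d,200,85,360,235,3,'pics/n1.png');crop(e,170,170,370,320,3,'pics/n2.png')
A=cv2.imread('pics/n1.png');B=cv2.imread('pics/n2.png')
cv2.imwrite('pics/n.png',cv2.resize(np.hstack([A,cv2.resize(B,(600,450))]),(800,333)))
hsv=cv2.cvtColor(d["image"],cv2.COLOR_RGB2HSV); w=cv2.inRange(hsv,(0,0,150),(180,40,255)); p=proj(d,[*(o-.065*X+.13*Y),.018])[0].astype(int)
k,l,s,c=cv2.connectedComponentsWithStats(w); L=ray(d,np.argwhere(l==l[p[1],p[0]])[:,::-1],.016)-o; y=L@Y; print("plate y",y.min(),y.max())
E
```

```text
clock: 39.45
tool_pos: [0.4764, 0.4133, 0.1827]
eef_rot: [0.722, 0.691, -0.0, 0.0]
contact_force: [-0.8, -0.6, -0.1]
opening: 0.006
t39.5 pos [0.4762 0.414  0.1828] yaw 87.5 tz [ 0. -0. -1.] F [ 0.2 -0.9  1. ] op 0.01 q7 0.47
plate y 0.0967072447727033 0.196278901042765
```

View pics/n.png

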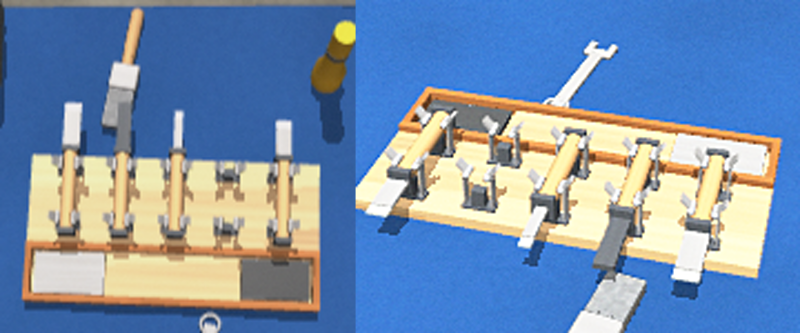

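All three chisels are in clips 1, 3 and 5 with blades to the back, and the plate is in the left pocket (centre y ≈ 0.1465). The wrench, stone and file show no movement. Handing in.

```bash
python3 -c "
from plant import r
print(r.finish_job())"
```

```text
the job is handed in; nothing more can be done
None
```

I handed the job in at about 39.5 s on the clock: the plate is in the left pocket and all three chisels are in clips. The hand-in gave no verdict.

- **Chisels:** They are snapped into clips 1, 3 and 5, blades to the back. Each stopped at a tool height of 0.044 m under 19–27 N. The last pictures from both cameras show all three level with the file. Only three were present; I took the short-handled trowel-like tool behind the rack for something else and left it alone.
- **Plate:** I slid it left until it dropped. Its centre measures about y = 0.1465 m in the rack frame, inside the allowed 0.141–0.155 m. A fingertip pressed on its top found it at about 0.016 m, which matches a plate lying in the pocket.
- **Left alone:** The last pictures show no visible movement of the oilstone, file or wrench. I did not measure their shift.

**Checks that disagreed:** Before the touch test, the two cameras together put the plate's top at about 0.019 m, which left it unclear whether it had dropped. An extra nudge of about 4 mm met no resistance and did not measurably move the plate. I relied on the touch test.

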